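# Reset the swivel board holder to the red index stud

### The arm

A 6-joint arm with a two-finger parallel gripper is mounted at the origin on a cart in front of the work surface, level with it; the furniture and walls round the work are solid. World frame = base frame: x ahead of the robot, y to its left, z up, the work surface at z = 0. Lengths are in mm, angles in rad, forces in N, time in s.
With the tool pointing down it reaches from about 350 to 775 mm from the base axis. Payload 7.3 kg.
Tool frame: the origin (TCP) lies between the finger pads; the fingertips stand 8 mm ahead of it and the grasp point (between the pads) lies 11 mm behind it; y points along the fingers, z is the direction in which the jaws open and shut, and the axes are right-handed (so a half turn about y gives the same grasp; the last joint's range is limited). The gripper opens to 92 mm and grips with 3 to 60 N. Pads are 19 mm wide; open, the fingers measure 130 mm over their backs; the gripper's body (75 mm by 190 mm) begins 47 mm behind the grasp point.
Start: joints at [-1.317, 0.342, 1.524, -0, 1.275, -0.146], TCP at [204.371, -483.608, 234.741] pointing down, gripper open.
Joint ranges: [-2.53, 2.53], [-0.77, 2.02], [0.04, 2.7], [-1, 4.14], [0.28, 2.66], [-3.11, 3.11]. Speed limits (rad/s): [2.57, 2.57, 3.14, 3.14, 3.14, 3.14].

### API

Orientations are given as [roll, pitch, yaw] about the fixed x, y, z axes, in that order (R = Rz(yaw) Ry(pitch) Rx(roll)).
In Python, from plant import bot, vision, job gives the robot as it stands. The module is installed in compiled form; this text tells all that it offers.
- The arm moves only by the tool arm_command, never from a script. Its argument "deltas" is a list of rows, each a list of 4 numbers: the shift along the tool's x, y, z in m, then the turn about the tool's y in degrees. In form: [[x, y, z, twist], ...]. A call has 1 to 5 rows; each row shifts and turns the commanded pose from where the row before left it, along the tool's axes as they then stand; what a row does not reach is not made up. A row lasts 1/10 s, in which the tool goes at most 50 mm and 8.59 degrees, less where a joint would pass 70% of its speed; a pose out of reach is approached as far as the arm can. A call is refused whole if a number of a shift passes 0.05 or a number of a turn 8.59, either way. A call with a gripper value outside its range is refused whole. "claw" is the closure in counts, from 0 (fully open) to 255 (shut), set as the call begins (left out, the last holds). The fingers move at their own pace and stop on an object; the grip force is fixed at half the most. Time passes only in rows, so rows that do not move let the fingers close. It gives the time, the measured TCP pose, the force and the opening at its end, in the units of the state.
- bot.get_obs(): the state, without advancing time (a new reading comes with each control period).
- vision.capture(name): name is "scene" or "side" or "wrist"; returns a dict with "img" (420x560x3 uint8, red, green, blue), "camera_matrix" (3x3 intrinsics, pixels), "dist_coeffs" ([k1, k2, p1, p2, k3] as OpenCV has them; the pictures are not rectified), "world_to_cam" (4x4, takes a point from world to camera coordinates); the wrist camera has in their place "mount" (4x4, takes a point from camera to tool coordinates, whose origin is the TCP and whose axes are the tool frame's). Camera axes: x right, y down, z forward; pixel columns grow to the right and rows downward; lengths in mm; the calibration is good to about 2 mm. A picture is of the moment at which its call begins: read the wrist's pose just before it. There is no depth.
- job.close_job(): hands the job in, once; it reports no verdict.
Trained networks look in a picture, given as the dict that the camera call returned (one of the last four; its "shot" number tells which), for a name from the list of things; names that differ only in an ending like _2 or _b are one class to them, and where a whole thing is asked for, a point or a joint stands for the part that bears it (a point fixed in the world has none). Each returns a list of dicts, best first, with "confidence" (0 to 1); they miss things now and then, are a little off and sometimes report something else, mostly with a low value. They report only what shows in the picture. A call takes as long as a camera call.
- vision.find_in(picture, name): "xyz" ([x, y, z] in mm, in the coordinates of the camera as it stood for that picture, good to about 4 mm: the middle of the surface that is visible of it).
- vision.regions_of(picture, name): "mask" (420x560 bool, what is visible of it).
The state is a dict: "time": time; "joint_positions": joint angles; "dq": joint speeds; "tau": joint torques, N m; "tool_pos": TCP position; "tcp_rot": TCP orientation; "contact_force": force on the tool from outside, world axes, zero at the start; "moment": the same for the moment, N m; "grip_width": finger opening in mm.
Only numpy, scipy, OpenCV 4.12 (cv2) and the standard library are available. Lean on these libraries where they do the work, as an engineer would, in place of code of your own. Each camera call takes 0.05 s, during which the arm holds its last target. There are 200 camera calls.

### The job

On the swivel board holder, slacken the orange clamp knob, swing the head by its black handle until the tip of the white pointer stands over the red stud, then tighten the knob again: firmly, to about 0.45 N m, and not overtightened. Do not force the head round while the clamp still bites, and leave the other things on the bench where they are.

Things in the scene. Friction and masses are not known exactly. Their poses are not given: they have to be found in the camera images.
- swivel_base: Fixed black round base plate of the swivel board holder (not the plain board vice that also stands on the bench), 212 mm across, 12 mm thick, bolted to the bench. Origin: underside centre, on the vertical swivel axis; z up. The head turns about this axis.
- head: Swivelling head: grey turntable 166 mm across, top 30 mm up, with two steel jaws and a green board (up to 60 mm high, within 35 mm of the axis), white pointer, black handle. Origin on the swivel axis; yaw relative to swivel_base is its angle, counter-clockwise positive, at the start within 0.1 rad of 0, stops at +/-0.85. Slack, it turns with 0.12 N m of friction and stays where left.
- handle_top (a point): Top centre of the head's handle, 86 mm above the bench: an upright black round post, 20 mm across, 115 mm from the swivel axis, on the robot's side; it may be taken from above between 46 and 86 mm height. It stands on a dark arm 18 mm wide whose top is 39 mm above the bench.
- pointer_tip (a point): Tip of the head's white pointer, 94 mm from the swivel axis, 31 mm above the bench (on the left of the holder, 90 degrees clockwise of the handle as seen from above).
- red_mark (a point): Top centre of the red index stud, 11 mm across, fixed in the base's scale 94 mm from the swivel axis, its top 24 mm above the bench; the pointer passes 6 mm over it. Four studs (red, white, yellow, blue) stand at head angles -0.6, -0.33, 0.33 and 0.6 rad; any of these may be the red one's.
- clamp_knob (a joint): Knob angle (rad), counter-clockwise from above positive and loosening; about 0 (tight) at the start; range -1.0 to 2.2; 3.5 mm lift per rad. Free, it turns with 0.30 N m friction; past first touch of the shoe clamping force grows 165 N, and the push-back on the hand (even at rest) 0.58 N m, per rad. At the start first touch is at +0.29; after the swing up to 0.3 rad either side: feel for it.
- knob_grip (a point): On the clamp knob's upright axis, 71 mm above the bench, the height to grip. The knob is an orange bar 46 mm long, 14 mm wide, from 55 to 85 mm height, 115 mm from the swivel axis on the right of the holder. This point turns with the knob: its x runs along the bar; grip across it, along y.
- shoe: Steel clamp strap under the knob, 56 x 16 x 10 mm, top 45 mm up; moves only up and down. Its brass tip presses on the turntable's face, which is worn unevenly (1 mm high or low), so turn the knob out 0.9 rad or more to clear it everywhere. Properly tight: 25 to 70 N, i.e. a torque of 0.39 to 0.54 N m to turn on, or 0.15 to 0.42 rad past first touch; over 110 N is overtightened.
- side_cutter: Bystander to leave alone: red-handled side cutters, 121 x 46 x 12 mm; origin under its centre.
- solder_spool: Bystander to leave alone: grey solder spool, 54 mm across, 40 mm high; origin under its centre.
- tape_masking: Bystander to leave alone: white roll of masking tape, 85 mm across, 18 mm high; origin under its centre.
- multimeter: Bystander to leave alone: black hand multimeter, 150 x 76 x 34 mm; origin under its centre.
- screwdriver: Bystander to leave alone: small red-handled screwdriver, 155 mm long; origin under its centre.

How it is judged:
By the outcome, as a careful person would: the job done as asked, in the order asked, and still so for the second after the job is handed in, with the robot touching nothing.
It also fails if it takes over 67 s, if anything falls off the work surface, if the arm or the gripper's body presses on something with over 40 N, if the wrist force passes 120 N, or if a joint passes its speed limit or range.

## Working session

There is one attempt and no reset: what is moved stays moved. The work goes in short steps, Python scripts to look and compute and a tool call to move; the robot and the scene stay as the last step left them, time stands still between calls to the robot, and variables do not carry over. Pictures are saved under pics/ and viewed, about 8 in all and at most 12, crops included, and the job is handed in when it is done.

Besides the shell and the picture viewer there is one more tool, called after ">>>" as a command line: name --pt "numbers of a row" for each row, then --argument value for the rest. arm_command: Moves the arm, as the interface text tells. Its arguments: {"type":"object","properties":{"deltas":{"type":"array","items":{"type":"array","items":{"type":"number"}}},"claw":{"type":"number"}},"required":["deltas"]}

```bash
mkdir -p pics; cat > h.py <<'E'
import numpy as np, cv2
from plant import bot, vision, job
from scipy.spatial.transform import Rotation as R
def T_tool(o):
    T=np.eye(4);T[:3,:3]=R.from_euler('xyz',o['tcp_rot']).as_matrix();T[:3,3]=o['tool_pos'];return T
def shot(name):
    o=bot.get_obs();p=vision.capture(name)
    c2w=T_tool(o)@np.array(p['mount']) if name=='wrist' else np.linalg.inv(np.array(p['world_to_cam']))
    return p,c2w
def find(p,c2w,n):
    return [(np.round(c2w@np.append(d['xyz'],1),1)[:3].tolist(),round(d['confidence'],2)) for d in vision.find_in(p,n)[:3]]
def ray(p,c2w,uv,z):
    u=cv2.undistortPoints(np.array([[uv]],float),np.array(p['camera_matrix']),np.array(p['dist_coeffs']))[0,0]
    d=c2w[:3,:3]@[u[0],u[1],1];o=c2w[:3,3];return np.round(o+d*(z-o[2])/d[2],1)
def proj(p,c2w,X):
    w=np.linalg.inv(c2w);return cv2.projectPoints(np.array([X],float),cv2.Rodrigues(w[:3,:3])[0],w[:3,3],np.array(p['camera_matrix']),np.array(p['dist_coeffs']))[0][0,0].round(1)
def save(p,f): cv2.imwrite('pics/'+f,p['img'][:,:,::-1])
E
python3 - <<'E'
from h import *
o=bot.get_obs();print(o)
print(T_tool(o).round(2))
for c in ['scene','side']:
    p,c2w=shot(c);save(p,c+'0.png');print(c,c2w[:3,3].round())
    for n in ['swivel_base','head','handle_top','pointer_tip','red_mark','clamp_knob','knob_grip','shoe','solder_spool','multimeter','tape_masking','side_cutter','screwdriver']:
        print(n,find(p,c2w,n))
E
```

```text
{'time': 0.0, 'joint_positions': array([-1.31700322e+00,  3.42721055e-01,  1.52504914e+00,  1.79241690e-05,
        1.27539130e+00, -1.45997125e-01]), 'dq': array([-3.97657158e-04, -2.10326030e-03,  7.75460079e-05, -1.75189186e-04,
       -9.70479808e-04,  5.51908975e-04]), 'tau': array([-1.67257822e-03, -4.31255865e+01, -2.44218671e+01,  7.18111242e-02,
        5.61797374e-02, -9.93968547e-05]), 'tool_pos': array([ 204.26671774, -483.190233  ,  234.03460867]), 'tcp_rot': array([-1.57234599e+00,  2.45191991e-04, -2.74180784e+00]), 'contact_force': array([-0.00354493,  0.23652498,  0.3492356 ]), 'moment': array([0.00589086, 0.03119121, 0.01300801]), 'grip_width': 92.22232128029896}
[[-9.2000e-01 -0.0000e+00  3.9000e-01  2.0427e+02]
 [-3.9000e-01  0.0000e+00 -9.2000e-01 -4.8319e+02]
 [-0.0000e+00 -1.0000e+00 -0.0000e+00  2.3403e+02]
 [ 0.0000e+00  0.0000e+00  0.0000e+00  1.0000e+00]]
scene [-180. -411.  473.]
swivel_base [([454.4, 163.4, 20.3], 0.66)]
head [([473.0, 202.7, 28.0], 0.69)]
handle_top [([463.2, 205.5, 29.5], 0.63)]
pointer_tip [([472.1, 203.2, 31.8], 0.95)]
red_mark []
cla
[... 200 characters left out ...]
)]
tape_masking [([359.9, -159.1, 11.8], 0.72)]
side_cutter [([401.1, 9.8, 10.5], 0.96)]
screwdriver [([423.9, -309.7, 14.1], 0.75)]
side [ 414. -880.  769.]
swivel_base [([484.2, 198.9, 34.1], 0.84)]
head [([491.4, 219.9, 31.3], 0.95)]
handle_top [([493.4, 219.9, 30.2], 0.85)]
pointer_tip [([494.5, 222.6, 28.0], 0.73), ([402.8, 13.8, 12.9], 0.15)]
red_mark []
clamp_knob []
knob_grip [([403.3, 15.6, 12.9], 0.7), ([461.8, 113.6, 78.7], 0.68)]
shoe []
solder_spool [([622.7, -55.6, 37.0], 0.95)]
multimeter [([642.2, -209.1, 36.1], 0.6)]
tape_masking [([368.6, -160.4, 15.0], 0.58), ([436.0, -315.7, 13.3], 0.24)]
side_cutter [([405.5, 13.3, 13.1], 0.49)]
screwdriver [([433.5, -315.8, 9.9], 0.66)]
```

```bash
cd pics; python3 -c "
import cv2,numpy as np
a=cv2.imread('scene0.png');b=cv2.imread('side0.png')
cv2.imwrite('both0.png',cv2.resize(np.vstack([a,b]),None,fx=.714,fy=.714))"
```

```text
(no output)
```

View pics/scene0.png

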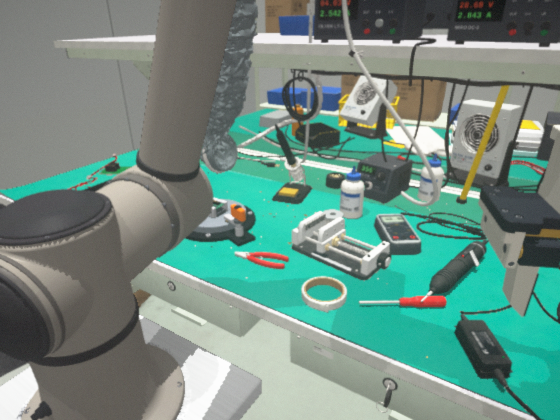

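```bash
python3 - <<'E'
from h import *
p,c=shot('wrist');print(np.array(p['mount']).round(2),np.array(p['camera_matrix']).round(1))
E
```

```text
[[   0.      0.97    0.24  -65.14]
 [   0.     -0.24    0.97 -149.72]
 [   1.     -0.     -0.     -1.09]
 [   0.      0.      0.      1.  ]] [[362.5   0.  280.6]
 [  0.  362.5 203.4]
 [  0.    0.    1. ]]
```

View pics/side0.png

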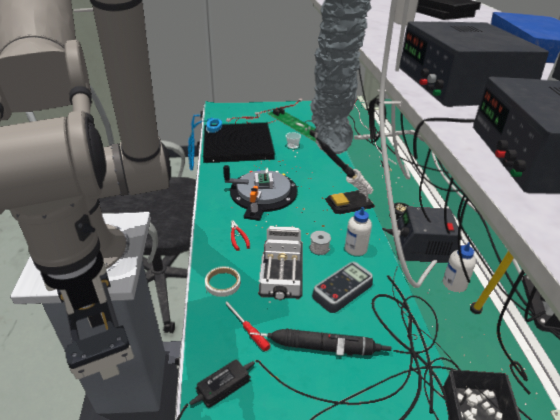

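>>> arm_command --pt "-0.038 -0.01 -0.02 0" --pt "-0.038 -0.01 -0.02 0" --pt "-0.038 -0.01 -0.02 0" --pt "-0.038 -0.01 -0.02 0" --pt "-0.038 -0.01 -0.02 0"

```text
time: 1.95
tool_pos: [341.3, -316.1, 285.3]
tcp_rot: [-1.57, 0.0, -2.742]
contact_force: [-0.2, -0.8, 0.1]
grip_width: 91.9
```

>>> arm_command --pt "-0.038 0 -0.02 0" --pt "-0.038 0 -0.02 0" --pt "-0.021 0 -0.039 0" --pt "-0.021 0 -0.039 0" --pt "-0.021 0 -0.039 0"

```text
time: 2.45
tool_pos: [407.4, -117.1, 284.7]
tcp_rot: [-1.571, 0.0, -2.742]
contact_force: [0.8, -0.8, 0.3]
grip_width: 91.6
```

>>> arm_command --pt "-0.021 0 -0.039 0" --pt "-0.021 0 -0.039 0" --pt "-0.021 0 -0.039 0" --pt "-0.021 0 -0.039 0" --pt "-0.021 0 -0.039 0"

```text
time: 2.95
tool_pos: [428.1, 103.5, 285.0]
tcp_rot: [-1.57, 0.001, -2.742]
contact_force: [0.9, -0.8, -0.4]
grip_width: 91.7
```

>>> arm_command --pt "-0.021 0 -0.039 0" --pt "0 0 0 0" --pt "0 0 0 0"

```text
time: 3.25
tool_pos: [432.1, 146.6, 284.5]
tcp_rot: [-1.57, -0.001, -2.739]
contact_force: [0.5, -0.0, 0.8]
grip_width: 92.2
```

```bash
python3 - <<'E'
from h import *
p,c=shot('wrist');save(p,'w1.png');o=bot.get_obs();print(o['time'],o['tool_pos'],o['tcp_rot'],o['joint_positions'].round(2),c[:3,3])
for n in ['swivel_base','head','handle_top','pointer_tip','red_mark','clamp_knob','knob_grip','shoe','side_cutter']:
    print(n,[(x,q,proj(p,c,x).tolist()) for x,q in find(p,c,n)])
E
```

```text
3.3 [432.21709165 145.63358442 284.57367493] [-1.57034254e+00 -5.03239861e-04 -2.74093572e+00] [ 0.16  0.18  1.61 -0.    1.36  1.33] [491.66850431 173.18146794 434.22687757]
swivel_base [([492.7, 227.7, 29.6], 0.63, [234.5, 91.5])]
head [([495.1, 239.4, 29.2], 0.74, [225.3, 85.2])]
handle_top [([495.2, 236.7, 29.3], 0.93, [227.6, 86.0])]
pointer_tip [([495.3, 236.9, 31.1], 0.58, [227.2, 85.8])]
red_mark []
clamp_knob [([457.3, 122.2, 82.5], 0.57, [314.8, 166.4]), ([492.7, 231.4, 28.3], 0.57, [231.4, 90.2])]
knob_grip [([494.4, 238.1, 28.1], 0.7, [226.3, 86.3]), ([459.6, 126.4, 88.4], 0.66, [312.4, 163.4]), ([491.8, 228.8, 30.8], 0.41, [233.1, 91.8])]
shoe []
side_cutter [([405.3, 28.1, 7.9], 0.72, [361.1, 225.8])]
```

View pics/w1.png

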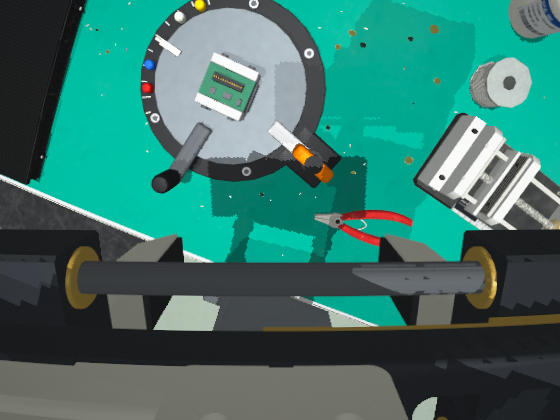

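```bash
cat >> h.py <<'E'
def cent(p,lo,hi,box):
    x0,y0,x1,y1=box;h=cv2.cvtColor(p['img'],cv2.COLOR_RGB2HSV);m=cv2.inRange(h,lo,hi);k=np.zeros_like(m);k[y0:y1,x0:x1]=m[y0:y1,x0:x1]
    ys,xs=np.nonzero(k);return (xs.mean(),ys.mean()),len(xs),k
E
python3 - <<'E'
from h import *
from scipy.optimize import least_squares
p,c=shot('wrist')
P={}
for n,lo,hi,b,z,r in [('red',(0,120,90),(8,255,255),(135,75,160,100),24,94),('blue',(100,120,80),(130,255,255),(138,55,160,75),24,94),('yel',(22,120,120),(35,255,255),(190,0,212,14),24,94),('white',(0,0,190),(180,60,255),(172,8,188,24),24,94)]:
    uv,k,_=cent(p,lo,hi,b);P[n]=(ray(p,c,uv,z-2),r);print(n,np.round(uv,1),k,P[n])
uv,k,m=cent(p,(5,150,100),(20,255,255),(280,130,345,195));print('knob',uv,k)
P['handle']=(ray(p,c,(160,184),86),115);P['tip']=(ray(p,c,(158,38.5),31),94)
i=cv2.resize(p['img'][130:210,140:350],None,fx=3.5,fy=3.5,interpolation=cv2.INTER_CUBIC)
j=cv2.resize(p['img'][0:110,130:340],None,fx=3.5,fy=3.5,interpolation=cv2.INTER_CUBIC)[:,:735]
cv2.imwrite('pics/c1.png',cv2.resize(np.vstack([j,i]),None,fx=.87,fy=.87)[:,:,::-1])
S=least_squares(lambda q:[np.hypot(*(v[0][:2]-q))-v[1] for v in P.values()],[490,225]);print(S.x,S.fun)
for n,v in P.items(): d=v[0][:2]-S.x;print(n,v[0],np.arctan2(d[1],d[0]).round(3))
E
```

```text
red [146.1  88.3] 97 (array([459.8, 320.2,  22. ]), 94)
blue [148.4  65.1] 108 (array([484.3, 326. ,  22. ]), 94)
yel [197.6   5.2] 99 (array([562.5, 297.2,  22. ]), 94)
white [176.8  16.2] 70 (array([543.8, 314.2,  22. ]), 94)
knob (np.float64(310.89876543209874), np.float64(162.71604938271605)) 405
[495.26106859 232.13243645] [ 0.93883892  0.50536763 -0.43258193  1.34732744 -0.49140733 -2.17906385]
red [459.8 320.2  22. ] 1.954
blue [484.3 326.   22. ] 1.687
yel [562.5 297.2  22. ] 0.769
white [543.8 314.2  22. ] 1.037
handle [383.1 255.2  86. ] 2.939
tip [514.1 322.   31. ] 1.364
```

View pics/c1.png

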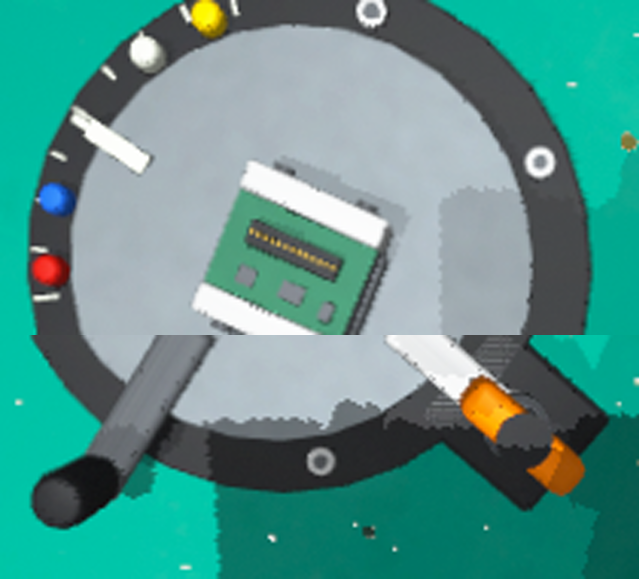

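```bash
python3 - <<'E'
from h import *
p,c=shot('wrist')
a=ray(p,c,(311.8,163.5),85);b=ray(p,c,(140+478/3.045,130+55/3.045),85);e=ray(p,c,(140+568/3.045,130+140/3.045),85)
uv,k,m=cent(p,(4,130,60),(22,255,255),(280,130,345,195));r=cv2.minAreaRect(np.argwhere(m)[:,::-1].astype(np.float32));print(r)
# fit a model: bar outline silhouette projected vs mask
from scipy.optimize import minimize
ys,xs=np.nonzero(m)
hull=cv2.convexHull(np.argwhere(m)[:,::-1].astype(np.int32));t=np.zeros_like(m);cv2.fillConvexPoly(t,hull,1)
def cost(q):
    x,y,th=q[0],q[1],q[2]
    pts=[proj(p,c,[x+s*23*np.cos(th)-w*7*np.sin(th),y+s*23*np.sin(th)+w*7*np.cos(th),z]) for s in(-1,1) for w in(-1,1) for z in(55,85)]
    h=cv2.convexHull((np.array(pts)*16).astype(np.int32));u=np.zeros_like(m);cv2.fillConvexPoly(u,h,1,shift=4)
    return float((u!=t).sum())
best=min((minimize(cost,[a[0],a[1],th],method='Nelder-Mead',options=dict(initial_simplex=[[a[0],a[1],th],[a[0]+6,a[1],th],[a[0],a[1]+6,th],[a[0],a[1],th+.3]])) for th in np.arange(0,3.1,.4)),key=lambda r:r.fun)
print(a,b,e,np.arctan2(*(e-b)[[1,0]]),best.x,best.fun,t.sum(),bot.get_obs()['time'])
E
```

```text
((310.9485168457031, 162.79644775390625), (47.61104202270508, 15.308462142944336), 40.815086364746094)
[459.4 125.3  85. ] [467.4 144.5  85. ] [453.8 107.   85. ] -1.9187106160885077 [458.68781485 124.61735783   1.23037737] 73.0 729 3.85
```

>>> arm_command --pt "0 0.018 0 -8.5" --pt "0 0.018 0 -8.5" --pt "0 0.018 0 -8.5" --pt "0 0.018 0 -8.5" --pt "0 0.018 0 -8.5"

```text
time: 4.35
tool_pos: [432.4, 145.8, 194.0]
tcp_rot: [-1.571, 0.0, -1.994]
contact_force: [0.2, 0.7, 1.7]
grip_width: 91.6
```

>>> arm_command --pt "0.011 0.01 0.032 -5" --pt "0 0 0 0" --pt "0 0 0 0"

```text
time: 4.65
tool_pos: [457.0, 122.2, 184.5]
tcp_rot: [-1.572, -0.0, -1.915]
contact_force: [-0.2, 0.4, 0.2]
grip_width: 91.7
```

```bash
cat > knob.py <<'E'
from h import *
from scipy.optimize import minimize
import sys
def knobfit(p,c,x0,dz=0):
    u0=proj(p,c,[x0[0],x0[1],75+dz]).astype(int)
    b=(max(u0[0]-90,0),max(u0[1]-90,0),min(u0[0]+90,560),min(u0[1]+90,420))
    uv,k,m=cent(p,(4,130,60),(22,255,255),b)
    m=cv2.morphologyEx(m,cv2.MORPH_OPEN,np.ones((2,2)));t=np.zeros_like(m);cv2.fillConvexPoly(t,cv2.convexHull(np.argwhere(m)[:,::-1].astype(np.int32)),1)
    def cost(q):
        x,y,th=q
        pts=[proj(p,c,[x+s*23*np.cos(th)-w*7*np.sin(th),y+s*23*np.sin(th)+w*7*np.cos(th),z+dz]) for s in(-1,1) for w in(-1,1) for z in(55,85)]
        u=np.zeros_like(m);cv2.fillConvexPoly(u,cv2.convexHull((np.array(pts)*16).astype(np.int32)),1,shift=4);return float((u!=t).sum())
    x,y,th=x0;r=minimize(cost,x0,method='Nelder-Mead',options=dict(initial_simplex=[[x,y,th],[x+6,y,th],[x,y+6,th],[x,y,th+.25]]))
    return r.x,r.fun,t.sum()
E
python3 - <<'E'
from knob import *
p,c=shot('wrist');o=bot.get_obs();print(o['time'],o['tool_pos'],o['tcp_rot'],o['joint_positions'].round(2));save(p,'w2.png')
f=knobfit(p,c,[459,125,1.23]);print(f)
T=np.linalg.inv(T_tool(o));print('tool coords of knob grip',(T@[f[0][0],f[0][1],71,1]).round(1),'yaw want',f[0][2]-np.pi)
E
```

```text
4.7 [456.78111439 122.49188855 184.77484296] [-1.57107621e+00  8.80489900e-06 -1.91445709e+00] [0.1  0.3  1.74 0.   1.11 0.44]
(array([459.11758977, 123.4730946 ,   1.24629677]), np.float64(151.0), np.uint64(1286))
tool coords of knob grip [ -1.7 113.8   1.9   1. ] yaw want -1.895295888033113
```

View pics/w2.png

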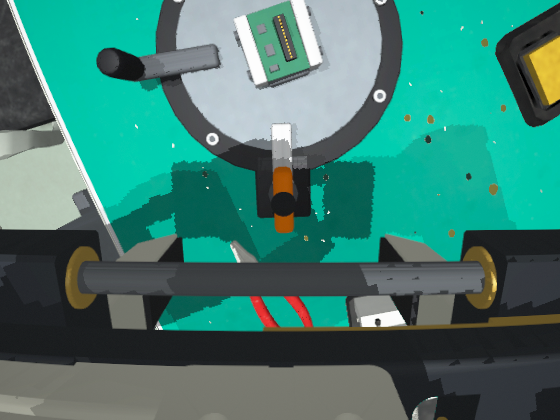

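>>> arm_command --pt "-0.002 0.03 0.002 -1" --pt "0 0.035 0 0" --pt "0 0.03 0 0" --pt "0 0.02 0 0" --pt "0 0.01 0 0"

```text
time: 5.2
tool_pos: [458.4, 124.1, 58.6]
tcp_rot: [-1.573, -0.001, -1.895]
contact_force: [-0.3, -0.5, -0.6]
grip_width: 91.8
```

>>> arm_command --pt "0 0 0 0" --pt "0 0 0 0"

```text
time: 5.4
tool_pos: [460.0, 124.0, 60.6]
tcp_rot: [-1.569, 0.001, -1.895]
contact_force: [0.8, -0.0, 0.2]
grip_width: 91.8
```

>>> arm_command --claw 255 --pt "0 0 0 0" --pt "0 0 0 0" --pt "0 0 0 0" --pt "0 0 0 0" --pt "0 0 0 0"

```text
time: 5.9
tool_pos: [459.5, 123.6, 59.8]
tcp_rot: [-1.571, 0.0, -1.895]
contact_force: [-0.8, -0.8, -0.2]
grip_width: 56.1
```

>>> arm_command --pt "0 0 0 0" --pt "0 0 0 0" --pt "0 0 0 0" --pt "0 0 0 0" --pt "0 0 0 0"

```text
time: 6.4
tool_pos: [459.3, 123.7, 59.6]
tcp_rot: [-1.571, -0.0, -1.895]
contact_force: [-0.4, 0.4, 0.4]
grip_width: 20.5
```

```bash
python3 -c "
from h import *
print(bot.get_obs())"
```

```text
{'time': 6.4, 'joint_positions': array([ 1.01695885e-01,  4.81956865e-01,  1.87606510e+00, -1.96262855e-05,
        7.83857691e-01,  4.26307216e-01]), 'dq': array([-0.00084268,  0.00018619,  0.00095701, -0.00177539,  0.00048649,
       -0.0010576 ]), 'tau': array([-1.73380463e-01, -4.22969556e+01, -1.66785800e+01,  9.38454577e-04,
       -1.10022468e-01, -5.11234634e-05]), 'tool_pos': array([459.34646633, 123.66780974,  59.62942508]), 'tcp_rot': array([-1.57105192e+00, -1.31293544e-04, -1.89539374e+00]), 'contact_force': array([-0.35357662,  0.37500261,  0.38900575]), 'moment': array([0.01162705, 0.01281002, 0.04084352]), 'grip_width': 20.532838463282424}
```

>>> arm_command --pt "0 0 0 0" --pt "0 0 0 0" --pt "0 0 0 0"

```text
time: 6.7
tool_pos: [459.3, 123.7, 59.6]
tcp_rot: [-1.571, -0.0, -1.895]
contact_force: [-1.1, 0.3, -1.4]
grip_width: 20.4
```

```bash
python3 -c "
from h import *
o=bot.get_obs();print(o['contact_force'],o['moment'],o['grip_width'],o['tool_pos'],o['tcp_rot'])"
```

```text
[-1.07836398  0.29721209 -1.42565118] [ 0.07588205  0.01158439 -0.02084002] 20.400149489578787 [459.32427133 123.66759652  59.64044777] [-1.57102169e+00 -1.65620918e-04 -1.89529706e+00]
```

>>> arm_command --pt "0 -0.0003 0 -4" --pt "0 -0.0003 0 -4" --pt "0 0 0 0"

```text
time: 7.0
tool_pos: [459.3, 123.7, 59.8]
tcp_rot: [-1.571, -0.0, -1.755]
contact_force: [0.8, 0.2, -6.3]
grip_width: 20.9
```

```bash
python3 -c "
from h import *
o=bot.get_obs();print(o['contact_force'],o['moment'],o['grip_width'],o['tool_pos'],o['tcp_rot'])"
```

```text
[ 0.76601768  0.24248161 -6.3454276 ] [ 0.08794191 -0.35517814 -0.15238067] 20.947632247435696 [459.28572106 123.65948285  59.79568326] [-1.57136888e+00 -1.24545530e-04 -1.75540324e+00]
```

```bash
python3 - <<'E'
from h import *
p,c=shot('wrist');a=p['img'][180:350,100:470]
q,d=shot('side');b=cv2.resize(q['img'][150:240,190:320],None,fx=4,fy=4,interpolation=cv2.INTER_CUBIC)
a=cv2.resize(a,(520,240));cv2.imwrite('pics/g1.png',np.vstack([a,b[:350]])[:,:,::-1])
E
```

```text
(no output)
```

View pics/g1.png

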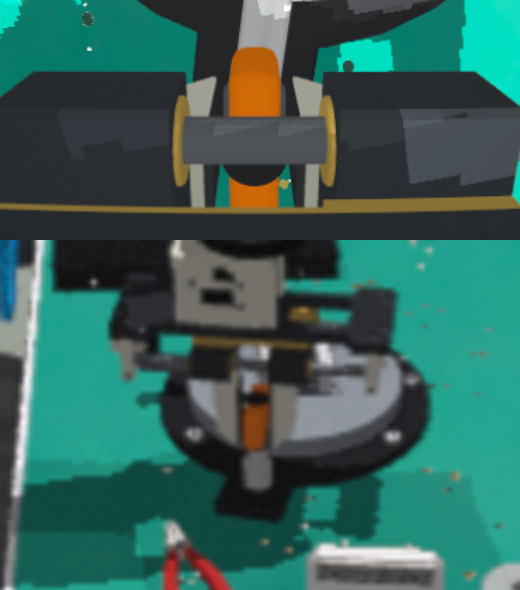

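>>> arm_command --pt "0 -0.0005 0 -8" --pt "0 -0.0005 0 -8" --pt "0 -0.0005 0 -8" --pt "0 0 0 0"

```text
time: 7.5
tool_pos: [459.2, 123.6, 60.2]
tcp_rot: [-1.572, 0.0, -1.335]
contact_force: [5.0, 0.5, -21.0]
grip_width: 20.3
```

```bash
cat > st.py <<'E'
from h import *
o=bot.get_obs();print(o['time'],o['contact_force'].round(2),o['moment'].round(3),round(o['grip_width'],1),o['tool_pos'].round(2),o['tcp_rot'].round(3),o['joint_positions'].round(2))
E
python3 st.py
```

```text
7.5 [  4.97   0.48 -21.  ] [ 0.182 -1.055 -0.136] 20.3 [459.22 123.55  60.25] [-1.572  0.    -1.335] [ 0.1   0.48  1.88 -0.    0.79 -0.13]
```

>>> arm_command --pt "0 0.001 0 0" --pt "0 0 0 0"

```text
time: 7.7
tool_pos: [459.3, 123.5, 60.1]
tcp_rot: [-1.572, -0.0, -1.338]
contact_force: [3.6, 0.2, -16.3]
grip_width: 20.2
```

```bash
python3 st.py
```

```text
7.7 [  3.64   0.24 -16.26] [ 0.078 -0.781 -0.161] 20.2 [459.27 123.54  60.13] [-1.572 -0.    -1.338] [ 0.1   0.48  1.88 -0.    0.79 -0.13]
```

>>> arm_command --pt "0 0.0015 0 0" --pt "0 0 0 0"

```text
time: 7.9
tool_pos: [459.4, 123.6, 59.8]
tcp_rot: [-1.571, -0.0, -1.337]
contact_force: [-0.5, -0.2, -1.4]
grip_width: 20.5
```

```bash
python3 st.py
```

```text
7.9 [-0.5  -0.24 -1.43] [-0.097 -0.025 -0.167] 20.5 [459.35 123.59  59.78] [-1.571 -0.    -1.337] [ 0.1   0.48  1.88 -0.    0.78 -0.13]
```

>>> arm_command --pt "0 0 0 -8" --pt "0 0 0 -8" --pt "0 0 0 -8" --pt "0 0 0 0"

```text
time: 8.3
tool_pos: [459.4, 123.7, 59.8]
tcp_rot: [-1.571, -0.0, -0.917]
contact_force: [-1.3, 0.2, -1.5]
grip_width: 20.4
```

```bash
python3 st.py
```

```text
8.3 [-1.33  0.2  -1.55] [ 0.024 -0.021 -0.082] 20.4 [459.38 123.68  59.77] [-1.571 -0.    -0.917] [ 0.1   0.48  1.88 -0.    0.78 -0.55]
```

>>> arm_command --pt "0 0 0 -8" --pt "0 0 0 -8" --pt "0 0 0 0"

```text
time: 8.6
tool_pos: [459.4, 123.7, 59.7]
tcp_rot: [-1.571, -0.0, -0.641]
contact_force: [-1.3, 0.3, 0.8]
grip_width: 20.6
```

>>> arm_command --claw 110 --pt "0 0 0 0" --pt "0 0 0 0" --pt "0 0 0 0" --pt "0 -0.005 0 0" --pt "0 -0.03 0 0"

```text
time: 9.1
tool_pos: [457.7, 123.4, 92.7]
tcp_rot: [-1.575, 0.004, -0.64]
contact_force: [0.5, -0.9, 0.2]
grip_width: 51.6
```

>>> arm_command --pt "0 -0.04 0 -8.5" --pt "0 -0.03 0 -8.5" --pt "0 0 0 -8.5" --pt "0 0 0 0"

```text
time: 9.5
tool_pos: [460.0, 123.7, 165.6]
tcp_rot: [-1.57, -0.003, -0.193]
contact_force: [-0.0, 0.5, -0.9]
grip_width: 52.2
```

```bash
python3 - <<'E'
from h import *
import st
o=st.o
print('tool coords of handle grip',(np.linalg.inv(T_tool(o))@[383.1,255.2,68,1]).round(1))
E
```

```text
9.5 [-0.05  0.51 -0.87] [ 0.03  -0.157 -0.03 ] 52.2 [459.97 123.69 165.56] [-1.57  -0.003 -0.193] [ 0.1   0.32  1.76 -0.    1.05 -1.28]
tool coords of handle grip [-100.9   97.4  114.3    1. ]
```

>>> arm_command --pt "-0.025 0 0.0285 0" --pt "-0.025 0 0.0285 0" --pt "-0.025 0 0.0285 0" --pt "-0.026 0 0.0285 0" --pt "0 0 0 0"

```text
time: 10.0
tool_pos: [379.6, 257.5, 163.6]
tcp_rot: [-1.571, 0.002, -0.194]
contact_force: [0.8, 0.4, 0.1]
grip_width: 52.2
```

>>> arm_command --pt "0 0 0 0"

```text
time: 10.1
tool_pos: [381.7, 255.2, 163.8]
tcp_rot: [-1.572, 0.001, -0.195]
contact_force: [0.6, -1.1, 0.4]
grip_width: 52.2
```

```bash
python3 - <<'E'
from h import *
import st
p,c=shot('wrist');save(p,'w3.png');print(proj(p,c,[383.1,255.2,86]))
for n in ['handle_top','pointer_tip','red_mark']: print(n,[(x,q,proj(p,c,x)) for x,q in find(p,c,n)])
E
```

```text
10.1 [ 0.61 -1.1   0.38] [ 0.072 -0.176  0.029] 52.2 [381.66 255.2  163.79] [-1.572e+00  1.000e-03 -1.950e-01] [ 0.42  0.3   1.8  -0.    1.04 -0.95]
[279.9 218.5]
handle_top [([443.0, 248.7, 30.2], 0.7, array([286.3, 267.9]))]
pointer_tip [([441.8, 249.9, 31.4], 0.94, array([287.4, 266.9]))]
red_mark []
```

View pics/w3.png

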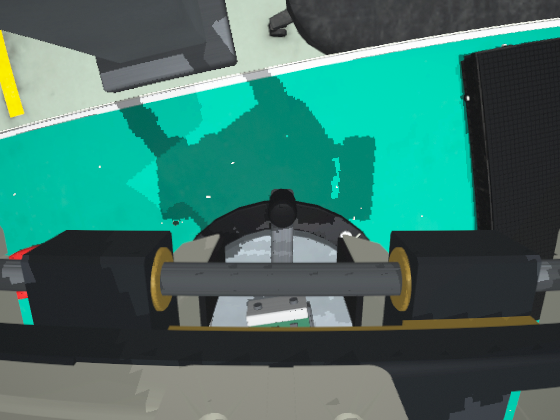

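```bash
python3 - <<'E'
from h import *
p,c=shot('wrist');X=ray(p,c,(283,214),86);o=bot.get_obs();print(X,(np.linalg.inv(T_tool(o))@[X[0],X[1],68,1]).round(1))
E
```

```text
[381.8 256.7  86. ] [-1.5 96.1  2.4  1. ]
```

>>> arm_command --pt "-0.0005 0.03 0.0015 0" --pt "0 0.03 0 0" --pt "0 0.03 0 0" --pt "0 0.016 0 0" --pt "0 0 0 0"

```text
time: 10.85
tool_pos: [381.2, 255.2, 56.4]
tcp_rot: [-1.574, 0.004, -0.196]
contact_force: [-0.1, -0.3, -0.9]
grip_width: 52.1
```

>>> arm_command --claw 255 --pt "0 0 0 0" --pt "0 0 0 0" --pt "0 0 0 0" --pt "0 0 0 0" --pt "0 0 0 0"

```text
time: 11.35
tool_pos: [382.4, 256.6, 58.8]
tcp_rot: [-1.57, -0.001, -0.194]
contact_force: [-0.8, -0.8, 3.6]
grip_width: 19.5
```

```bash
python3 st.py
```

```text
11.35 [-0.78 -0.8   3.61] [-0.128 -0.1   -0.044] 19.5 [382.36 256.64  58.84] [-1.57e+00 -1.00e-03 -1.94e-01] [ 0.42  0.46  1.92 -0.    0.76 -0.95]
```

>>> arm_command --pt "0.0006 0 -0.0113 -5.6" --pt "0 0 0 0"

```text
time: 11.55
tool_pos: [380.5, 244.8, 58.9]
tcp_rot: [-1.571, -0.001, -0.094]
contact_force: [-0.8, -0.4, 3.9]
grip_width: 19.5
```

```bash
python3 st.py
```

```text
11.55 [-0.83 -0.4   3.88] [0.046 0.042 0.009] 19.5 [380.54 244.85  58.86] [-1.571e+00 -1.000e-03 -9.400e-02] [ 0.4   0.45  1.94 -0.    0.75 -1.07]
```

Low resistance; continue.

>>> arm_command --pt "0.0006 0 -0.0113 -5.6" --pt "0.0006 0 -0.0113 -5.6" --pt "0.0006 0 -0.0113 -5.6" --pt "0.0006 0 -0.0113 -5.6" --pt "0 0 0 0"

```text
time: 12.05
tool_pos: [384.9, 199.7, 58.8]
tcp_rot: [-1.571, 0.001, 0.297]
contact_force: [-2.8, -0.9, 7.0]
grip_width: 19.0
```

>>> arm_command --pt "0 0 0 0"

```text
time: 12.15
tool_pos: [384.8, 200.3, 58.8]
tcp_rot: [-1.571, 0.001, 0.294]
contact_force: [-3.5, -0.9, 8.0]
grip_width: 19.3
```

```bash
python3 - <<'E'
import st
from h import *
d=st.o['tool_pos'][:2]-[495.3,232.1];print(np.hypot(*d),np.arctan2(d[1],d[0])%6.283)
p,c=shot('scene');save(p,'s4.png');print(proj(p,c,[459.8,320.2,24]))
p,c=shot('wrist');print(proj(p,c,[459.8,320.2,24]));save(p,'w4.png')
a=cv2.imread('pics/s4.png');cv2.imwrite('pics/v4.png',np.vstack([a[160:280,120:330].repeat(2,0).repeat(2,1),p['img'][180:,:,::-1][:,70:490]]))
E
```

```text
12.15 [-3.54 -0.91  8.02] [-0.019  0.36   0.132] 19.3 [384.76 200.27  58.81] [-1.571e+00  1.000e-03  2.940e-01] [ 0.3   0.43  1.99 -0.    0.73 -1.56]
115.03729133558578 3.4218012441748566
[179.4 210.7]
[424.7 394.5]
```

View pics/v4.png

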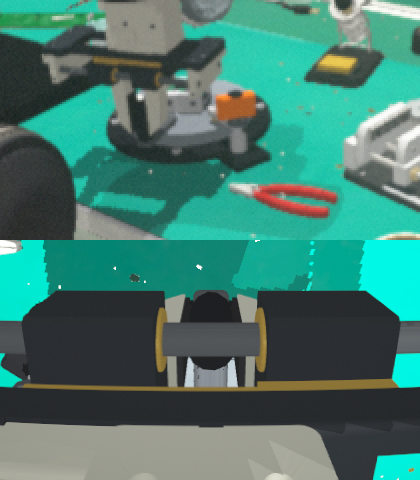

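>>> arm_command --pt "0.0006 0 -0.0118 -5.8" --pt "0 0 0 0" --pt "0 0 0 0"

```text
time: 12.55
tool_pos: [388.7, 189.2, 58.8]
tcp_rot: [-1.571, 0.001, 0.396]
contact_force: [-4.8, -1.4, 8.7]
grip_width: 19.5
```

```bash
python3 - <<'E'
import st
from h import *
d=st.o['tool_pos'][:2]-[495.3,232.1];print(np.hypot(*d),np.arctan2(d[1],d[0])%6.283)
E
```

```text
12.55 [-4.77 -1.35  8.72] [-0.092  0.496  0.165] 19.5 [388.7 189.2  58.8] [-1.571e+00  1.000e-03  3.960e-01] [ 0.28  0.43  1.99 -0.    0.73 -1.69]
114.91252694076664 3.52401119860198
```

>>> arm_command --claw 120 --pt "0 0 0 0" --pt "0 0 0 0" --pt "0 0 0 0" --pt "0 0 0 0" --pt "0 -0.01 0 0"

```text
time: 13.05
tool_pos: [388.3, 189.2, 67.7]
tcp_rot: [-1.571, 0.003, 0.396]
contact_force: [-0.4, 0.0, 0.2]
grip_width: 48.0
```

>>> arm_command --pt "0 -0.04 0 0" --pt "0 -0.04 0 8.5" --pt "0.01 -0.04 0 8.5" --pt "0.02 -0.04 0.04 8.5" --pt "0 0 0.04 8.5"

```text
time: 13.55
tool_pos: [417.5, 267.0, 227.6]
tcp_rot: [-1.565, -0.009, -0.203]
contact_force: [1.2, 0.4, -0.6]
grip_width: 48.4
```

>>> arm_command --pt "0 -0.02 0 8.5" --pt "0 0 0 8.5" --pt "0 0 0 8.5" --pt "0 0 0 0"

```text
time: 13.95
tool_pos: [413.9, 265.8, 242.3]
tcp_rot: [-1.57, -0.0, -0.64]
contact_force: [0.1, 0.3, -0.3]
grip_width: 48.6
```

```bash
python3 - <<'E'
import st
from h import *
p,c=shot('wrist');save(p,'w5.png')
for X in [(459.8,320.2,24),(495.3,232.1,30),(459,124,85)]: print(proj(p,c,X))
E
```

```text
13.95 [ 0.06  0.32 -0.27] [ 0.058 -0.169  0.034] 48.6 [413.88 265.83 242.29] [-1.57 -0.   -0.64] [ 0.42  0.27  1.6  -0.    1.27 -0.52]
[348.7 182.8]
[300.3 258.2]
[189.9 314.3]
```

```bash
python3 - <<'E'
from h import *
i=cv2.imread('pics/w5.png')[130:240,260:460];cv2.imwrite('pics/c5.png',cv2.resize(i,None,fx=4,fy=4,interpolation=cv2.INTER_CUBIC))
E
```

```text
(no output)
```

View pics/c5.png

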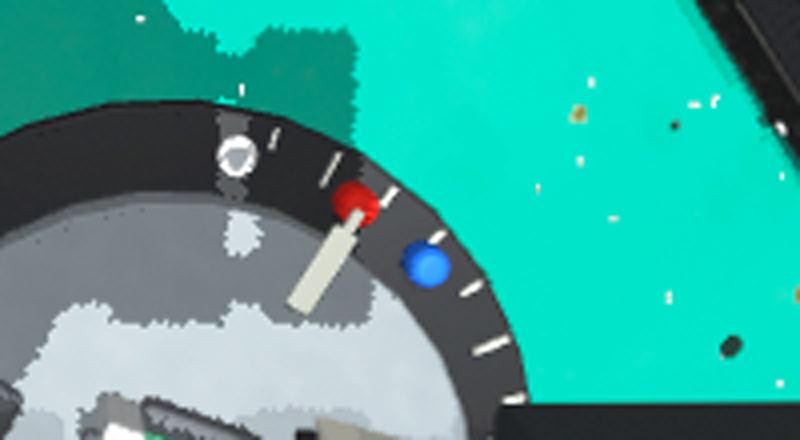

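```bash
python3 - <<'E'
from h import *
p,c=shot('wrist');A=np.array([495.3,232.1])
uv,k,m=cent(p,(0,120,90),(8,255,255),(335,165,365,195));print('red mask',uv,k)
f=lambda x,y:(260+x/4,130+y/4)
for n,u,z in [('tip',f(358,211),31),('tipstart',f(345,232),31),('ptr base',f(300,303),31),('red',f(355,203),22),('blue',f(426,264),22)]:
    X=ray(p,c,u,z);d=X[:2]-A;print(n,X,np.hypot(*d).round(1),np.arctan2(d[1],d[0]).round(4))
E
```

```text
red mask (np.float64(348.8863636363636), np.float64(180.375)) 88
tip [458.  320.7  31. ] 96.1 1.9693
tipstart [460.6 315.   31. ] 89.9 1.9672
ptr base [469.2 295.2  31. ] 68.3 1.963
red [458.2 321.6  22. ] 96.9 1.9638
blue [482.9 327.7  22. ] 96.4 1.6998
```

>>> arm_command --pt "0.0303 0 -0.0217 0" --pt "0.0303 0 -0.0217 0" --pt "0.0303 0.02 -0.0217 0" --pt "0.0304 0.03 -0.0218 0" --pt "0 0.03 0 0"

```text
time: 14.55
tool_pos: [461.2, 120.1, 161.3]
tcp_rot: [-1.57, -0.003, -0.639]
contact_force: [-0.1, 0.7, -0.9]
grip_width: 48.7
```

>>> arm_command --pt "0 0 0 0" --pt "0 0 0 0"

```text
time: 14.75
tool_pos: [459.6, 123.8, 162.2]
tcp_rot: [-1.571, 0.001, -0.637]
contact_force: [0.2, 0.1, 0.5]
grip_width: 48.5
```

```bash
python3 - <<'E'
import st
from knob import *
o=st.o;p,c=shot('wrist');save(p,'w6.png')
for dz in (0,4): f=knobfit(p,c,[459.3,123.7,2.5],dz);print(dz,f)
print((np.linalg.inv(T_tool(o))@[459.3,123.7,71,1]).round(1))
E
```

```text
14.75 [0.18 0.1  0.49] [ 0.073 -0.135 -0.014] 48.5 [459.64 123.83 162.15] [-1.571e+00  1.000e-03 -6.370e-01] [ 0.1   0.33  1.76  0.    1.05 -0.83]
0 (array([459.62909709, 124.5705778 ,   2.45468052]), np.float64(170.0), np.uint64(1539))
4 (array([457.65135792, 126.05508446,   2.45488012]), np.float64(229.0), np.uint64(1539))
[-0.2 91.2 -0.3  1. ]
```

>>> arm_command --pt "0 0.03 0 0" --pt "0 0.03 0 0" --pt "0 0.03 0 0" --pt "0 0.012 0 0" --pt "0 0 0 0"

```text
time: 15.3
tool_pos: [459.6, 124.5, 59.6]
tcp_rot: [-1.571, 0.0, -0.636]
contact_force: [-0.3, 0.1, -0.2]
grip_width: 48.5
```

>>> arm_command --claw 255 --pt "0 0 0 0" --pt "0 0 0 0" --pt "0 0 0 0" --pt "0 0 0 0" --pt "0 0 0 0"

```text
time: 15.8
tool_pos: [459.8, 123.4, 60.4]
tcp_rot: [-1.571, -0.001, -0.639]
contact_force: [-1.9, -1.8, 5.7]
grip_width: 19.8
```

```bash
python3 st.py
```

```text
15.8 [-1.9  -1.82  5.67] [-0.392  0.103 -0.016] 19.8 [459.85 123.44  60.38] [-1.571e+00 -1.000e-03 -6.390e-01] [ 0.1   0.48  1.88 -0.    0.78 -0.83]
```

>>> arm_command --pt "0 0 0 8" --pt "0 0 0 8" --pt "0 0 0 8" --pt "0 0 0 4"

```text
time: 16.2
tool_pos: [459.7, 123.2, 60.3]
tcp_rot: [-1.571, -0.001, -1.131]
contact_force: [-3.2, -3.3, 7.5]
grip_width: 19.5
```

```bash
python3 st.py
```

```text
16.2 [-3.19 -3.34  7.46] [-0.632  0.288  0.318] 19.5 [459.68 123.17  60.35] [-1.571e+00 -1.000e-03 -1.131e+00] [ 0.1   0.48  1.88 -0.    0.79 -0.34]
```

>>> arm_command --pt "0 0 0 2"

```text
time: 16.3
tool_pos: [459.7, 123.1, 60.3]
tcp_rot: [-1.571, -0.001, -1.164]
contact_force: [-2.4, -3.4, 7.1]
grip_width: 20.1
```

```bash
python3 st.py
```

```text
16.3 [-2.36 -3.45  7.05] [-0.628  0.299  0.305] 20.1 [459.67 123.15  60.34] [-1.571e+00 -1.000e-03 -1.164e+00] [ 0.1   0.48  1.88 -0.    0.79 -0.3 ]
```

>>> arm_command --pt "0 0 0 2"

```text
time: 16.4
tool_pos: [459.7, 123.2, 60.4]
tcp_rot: [-1.571, -0.001, -1.198]
contact_force: [-2.0, -4.2, 7.7]
grip_width: 20.1
```

```bash
python3 st.py
```

```text
16.4 [-2.   -4.21  7.72] [-0.631  0.331  0.272] 20.1 [459.66 123.15  60.35] [-1.571e+00 -1.000e-03 -1.198e+00] [ 0.1   0.48  1.88 -0.    0.79 -0.27]
```

>>> arm_command --pt "0 0 0 2" --pt "0 0 0 2"

```text
time: 16.6
tool_pos: [459.6, 123.1, 60.3]
tcp_rot: [-1.571, -0.001, -1.268]
contact_force: [-2.9, -4.0, 7.9]
grip_width: 19.9
```

```bash
python3 st.py
```

```text
16.6 [-2.94 -3.96  7.94] [-0.652  0.347  0.303] 19.9 [459.59 123.13  60.34] [-1.571e+00 -1.000e-03 -1.268e+00] [ 0.1   0.48  1.88 -0.    0.79 -0.2 ]
```

>>> arm_command --pt "0 0 0 2" --pt "0 0 0 2"

```text
time: 16.8
tool_pos: [459.6, 123.1, 60.3]
tcp_rot: [-1.571, -0.001, -1.337]
contact_force: [-2.2, -3.7, 7.2]
grip_width: 20.1
```

```bash
python3 st.py
```

```text
16.8 [-2.17 -3.66  7.17] [-0.708  0.324  0.32 ] 20.1 [459.56 123.12  60.33] [-1.571e+00 -1.000e-03 -1.337e+00] [ 0.1   0.48  1.88 -0.    0.79 -0.13]
```

>>> arm_command --pt "0 0 0 2" --pt "0 0 0 2"

```text
time: 17.0
tool_pos: [459.5, 123.1, 60.3]
tcp_rot: [-1.571, -0.001, -1.407]
contact_force: [-3.5, -4.6, 6.4]
grip_width: 19.6
```

```bash
python3 st.py
```

```text
17.0 [-3.48 -4.58  6.44] [-0.674  0.412  0.335] 19.6 [459.51 123.1   60.34] [-1.571e+00 -1.000e-03 -1.407e+00] [ 0.1   0.48  1.88 -0.    0.79 -0.06]
```

>>> arm_command --pt "0 0 0 2" --pt "0 0 0 2"

```text
time: 17.2
tool_pos: [459.5, 123.1, 60.3]
tcp_rot: [-1.571, -0.001, -1.477]
contact_force: [-2.2, -3.2, 8.4]
grip_width: 19.9
```

```bash
python3 st.py
```

```text
17.2 [-2.23 -3.17  8.38] [-0.679  0.46   0.414] 19.9 [459.47 123.12  60.33] [-1.571e+00 -1.000e-03 -1.477e+00] [ 0.1   0.48  1.88 -0.    0.79  0.01]
```

>>> arm_command --pt "0 0 0 2"

```text
time: 17.3
tool_pos: [459.4, 123.1, 60.3]
tcp_rot: [-1.571, -0.001, -1.512]
contact_force: [-2.9, -3.8, 7.8]
grip_width: 19.9
```

```bash
python3 st.py
```

```text
17.3 [-2.95 -3.76  7.79] [-0.686  0.429  0.383] 19.9 [459.42 123.1   60.31] [-1.571e+00 -1.000e-03 -1.512e+00] [ 0.1   0.48  1.88 -0.    0.79  0.04]
```

>>> arm_command --pt "0 0 0 2"

```text
time: 17.4
tool_pos: [459.4, 123.1, 60.3]
tcp_rot: [-1.571, -0.001, -1.547]
contact_force: [-2.9, -3.6, 7.9]
grip_width: 19.7
```

```bash
python3 st.py
```

```text
17.4 [-2.91 -3.62  7.93] [-0.699  0.43   0.408] 19.7 [459.41 123.14  60.33] [-1.571e+00 -1.000e-03 -1.547e+00] [ 0.1   0.48  1.88 -0.    0.79  0.08]
```

>>> arm_command --pt "0 0 0 2"

```text
time: 17.5
tool_pos: [459.4, 123.1, 60.3]
tcp_rot: [-1.571, -0.001, -1.581]
contact_force: [-3.4, -3.0, 7.7]
grip_width: 19.8
```

```bash
python3 st.py
```

```text
17.5 [-3.44 -3.03  7.69] [-0.6    0.437  0.41 ] 19.8 [459.44 123.15  60.33] [-1.571e+00 -1.000e-03 -1.581e+00] [ 0.1   0.48  1.88 -0.    0.79  0.11]
```

>>> arm_command --pt "0 0 0 2"

```text
time: 17.6
tool_pos: [459.4, 123.2, 60.3]
tcp_rot: [-1.571, -0.001, -1.616]
contact_force: [-3.6, -1.8, 7.8]
grip_width: 20.0
```

```bash
python3 st.py
```

```text
17.6 [-3.59 -1.77  7.85] [-0.553  0.471  0.396] 20.0 [459.38 123.22  60.33] [-1.571e+00 -1.000e-03 -1.616e+00] [ 0.1   0.48  1.88 -0.    0.79  0.15]
```

```bash
python3 - <<'E'
from h import *
p,c=shot('wrist');m=[bot.get_obs()['moment'][2].round(3)]
for k in range(3): shot('side');m.append(bot.get_obs()['moment'][2].round(3))
print(m);cv2.imwrite('pics/g7.png',cv2.resize(p['img'][180:350,190:370,::-1],None,fx=3.5,fy=3.5,interpolation=cv2.INTER_CUBIC))
E
```

```text
[np.float64(0.407), np.float64(0.351), np.float64(0.362), np.float64(0.371)]
```

View pics/g7.png

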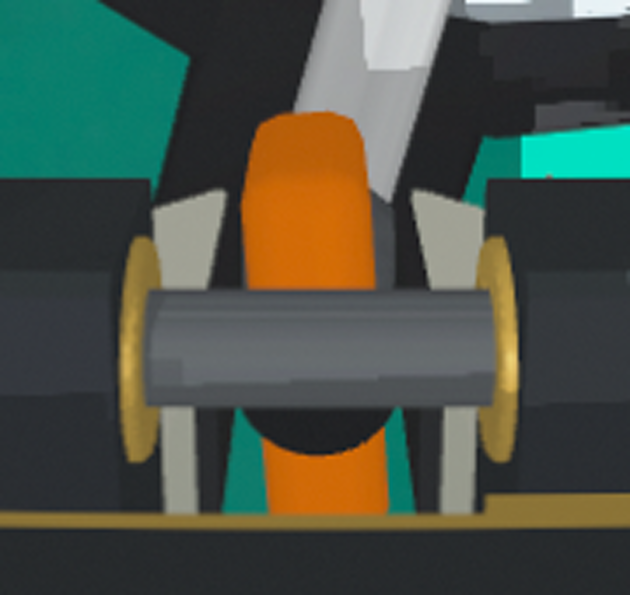

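```bash
python3 - <<'E'
from h import *
import st
p,c=shot('wrist');T=np.linalg.inv(T_tool(st.o))
g=lambda x,y:(190+x/3.5,180+y/3.5)
for a,b in [((243,200),(268,510)),((365,185),(388,510)),((305,190),(328,510))]:
    A=T@np.append(ray(p,c,g(*a),85),1);B=T@np.append(ray(p,c,g(*b),85),1);print(A.round(1),B.round(1),np.arctan2((B-A)[2],(B-A)[0]))
print(st.o['moment'])
E
```

```text
17.8 [-2.79 -1.72  7.34] [-0.598  0.496  0.371] 19.9 [459.37 123.24  60.32] [-1.571e+00 -1.000e-03 -1.615e+00] [ 0.1   0.48  1.88 -0.    0.79  0.15]
[-22.1 -24.7  -8.4   1. ] [ 14.9 -24.7  -6.1   1. ] 0.06043605626602411
[-23.7 -24.7   4.4   1. ] [ 15.  -24.7   7.3   1. ] 0.07526278556634552
[-23.2 -24.7  -1.9   1. ] [ 14.9 -24.7   0.6   1. ] 0.0652592516756322
[-0.59767527  0.49598471  0.37114644]
```

>>> arm_command --pt "0 0 0 2" --pt "0 0 0 2"

```text
time: 18.05
tool_pos: [459.4, 123.3, 60.3]
tcp_rot: [-1.571, -0.001, -1.686]
contact_force: [-2.5, -3.1, 8.1]
grip_width: 20.1
```

```bash
python3 st.py
```

```text
18.05 [-2.47 -3.13  8.13] [-0.427  0.45   0.397] 20.1 [459.36 123.33  60.32] [-1.571e+00 -1.000e-03 -1.686e+00] [ 0.1   0.48  1.88 -0.    0.79  0.22]
```

>>> arm_command --pt "0 0 0 2" --pt "0 0 0 2"

```text
time: 18.25
tool_pos: [459.4, 123.6, 60.3]
tcp_rot: [-1.571, -0.0, -1.756]
contact_force: [-3.0, 0.3, 6.4]
grip_width: 19.9
```

```bash
cat > bar.py <<'E'
from h import *
import st
p,c=shot('wrist');o=st.o;T=np.linalg.inv(T_tool(o))
# bright-orange top face above the gripper bar: midpoints by row
h=cv2.cvtColor(p['img'],cv2.COLOR_RGB2HSV);m=cv2.inRange(h,(4,150,60),(22,255,255))
L=[]
for r in list(range(238,262))+list(range(306,326)):
    xs=np.nonzero(m[r,230:330])[0]+230
    if len(xs)>20:
        X=T@np.append(ray(p,c,((xs[0]+xs[-1])/2,r),85),1);L.append((X[0],X[2]))
L=np.array(L);k=np.polyfit(L[:,0],L[:,1],1);print('bar rel',np.arctan(k[0]).round(3),'bar yaw',(o['tcp_rot'][2]+np.arctan(k[0])).round(3),len(L),'resid',np.std(L[:,1]-np.polyval(k,L[:,0])).round(2))
E
python3 bar.py
```

```text
18.25 [-3.01  0.28  6.42] [0.129 0.407 0.385] 19.9 [459.36 123.63  60.28] [-1.571 -0.    -1.756] [ 0.1   0.48  1.88 -0.    0.79  0.29]
bar rel 0.104 bar yaw -1.652 41 resid 2.0
```

>>> arm_command --pt "0 0 0 2" --pt "0 0 0 2"

```text
time: 18.5
tool_pos: [459.3, 123.5, 60.3]
tcp_rot: [-1.571, -0.001, -1.826]
contact_force: [-2.8, -1.5, 7.1]
grip_width: 19.9
```

```bash
python3 bar.py
```

```text
18.5 [-2.83 -1.5   7.06] [-0.426  0.494  0.45 ] 19.9 [459.33 123.48  60.28] [-1.571e+00 -1.000e-03 -1.826e+00] [ 0.1   0.48  1.88 -0.    0.79  0.36]
bar rel 0.153 bar yaw -1.673 41 resid 2.07
```

>>> arm_command --pt "0 0 0 2" --pt "0 0 0 2"

```text
time: 18.75
tool_pos: [459.3, 123.3, 60.2]
tcp_rot: [-1.571, -0.001, -1.895]
contact_force: [-2.7, -4.1, 7.1]
grip_width: 20.0
```

```bash
sed -i "s/len(xs)>20/20<len(xs)<45 and xs[-1]-xs[0]<len(xs)+3/" bar.py; python3 bar.py; python3 - <<'E'
from h import *
p,c=shot('wrist');cv2.imwrite('pics/g8.png',cv2.resize(p['img'][180:350,190:370,::-1],None,fx=3.5,fy=3.5,interpolation=cv2.INTER_CUBIC))
E
```

```text
18.75 [-2.68 -4.14  7.08] [-0.536  0.489  0.4  ] 20.0 [459.25 123.3   60.23] [-1.571e+00 -1.000e-03 -1.895e+00] [ 0.1   0.48  1.88 -0.    0.79  0.43]
bar rel 0.235 bar yaw -1.66 25 resid 0.1
```

View pics/g8.png

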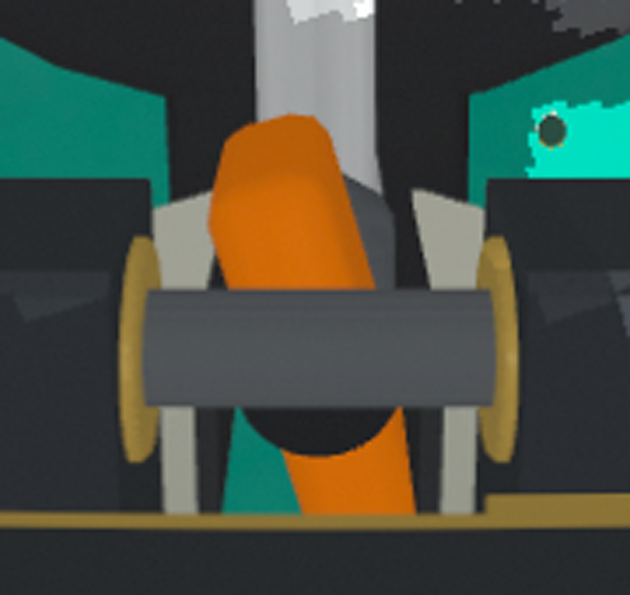

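>>> arm_command --pt "0 0 0 2"

```text
time: 18.95
tool_pos: [459.3, 123.4, 60.2]
tcp_rot: [-1.571, -0.001, -1.93]
contact_force: [-2.8, -0.8, 6.9]
grip_width: 19.9
```

```bash
python3 bar.py
```

```text
18.95 [-2.78 -0.85  6.94] [-0.229  0.441  0.481] 19.9 [459.28 123.4   60.23] [-1.571e+00 -1.000e-03 -1.930e+00] [ 0.1   0.48  1.88 -0.    0.79  0.46]
bar rel 0.252 bar yaw -1.678 25 resid 0.13
```

>>> arm_command --pt "0 0 0 2"

```text
time: 19.1
tool_pos: [459.3, 123.5, 60.2]
tcp_rot: [-1.571, -0.001, -1.964]
contact_force: [-3.2, -1.0, 6.2]
grip_width: 20.1
```

```bash
python3 bar.py
```

```text
19.1 [-3.24 -1.02  6.22] [-0.339  0.469  0.491] 20.1 [459.3  123.47  60.24] [-1.571e+00 -1.000e-03 -1.964e+00] [ 0.1   0.48  1.88 -0.    0.79  0.5 ]
bar rel 0.257 bar yaw -1.707 25 resid 0.14
```

>>> arm_command --claw 100 --pt "0 0 0 0" --pt "0 0 0 0" --pt "0 0 0 0" --pt "0 0 0 0" --pt "0 0 0 0"

```text
time: 19.65
tool_pos: [459.7, 123.7, 59.5]
tcp_rot: [-1.571, -0.0, -1.965]
contact_force: [0.1, 0.3, -0.6]
grip_width: 54.0
```

>>> arm_command --pt "0 -0.015 0 0" --pt "0 -0.03 0 0" --pt "0 -0.045 0 0" --pt "0 -0.045 0 0" --pt "0 -0.04 0 0"

```text
time: 20.15
tool_pos: [459.6, 123.7, 236.8]
tcp_rot: [-1.57, 0.0, -1.965]
contact_force: [-0.5, -0.4, -0.7]
grip_width: 55.9
```

```bash
python3 - <<'E'
import st
from h import *
p,c=shot('wrist');save(p,'w9.png');print(proj(p,c,[459,320,24]),proj(p,c,[459,124,85]))
from knob import knobfit
print(knobfit(p,c,[459.3,123.7,1.42]))
E
```

```text
20.15 [-0.47 -0.36 -0.66] [-0.02  -0.082  0.033] 55.9 [459.59 123.71 236.84] [-1.57   0.    -1.965] [ 0.1   0.25  1.65 -0.    1.24  0.5 ]
[199.7 -11.5] [280.8 192.1]
(array([459.19773112, 123.77991066,   1.47242948]), np.float64(98.0), np.uint64(969))
```

>>> arm_command --pt "-0.04 -0.02 0 0" --pt "-0.04 -0.02 0 0" --pt "-0.02 0 0 0" --pt "0 0 0 0" --pt "0 0 0 0"

```text
time: 20.7
tool_pos: [497.5, 215.8, 273.7]
tcp_rot: [-1.572, -0.002, -1.964]
contact_force: [0.1, 0.2, -0.1]
grip_width: 55.4
```

```bash
python3 - <<'E'
import st
from h import *
p,c=shot('wrist');u=proj(p,c,[459,320,24]);print(u)
x,y=max(int(u[0])-100,0),max(int(u[1])-55,0)
i=p['img'][y:y+160,x:x+200,::-1];print(x,y);cv2.imwrite('pics/c9.png',cv2.resize(i,None,fx=3.5,fy=3.5,interpolation=cv2.INTER_CUBIC))
E
```

```text
20.7 [ 0.13  0.23 -0.14] [-0.044 -0.07  -0.01 ] 55.4 [497.53 215.78 273.69] [-1.572 -0.002 -1.964] [ 0.27  0.35  1.41 -0.    1.39  0.66]
[211.2  97.9]
111 42
```

View pics/c9.png

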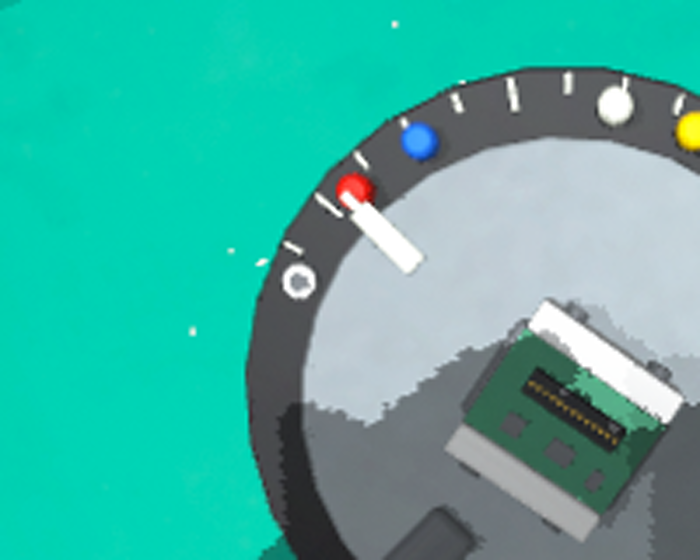

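```bash
python3 - <<'E'
from h import *
p,c=shot('wrist');A=np.array([495.3,232.1]);f=lambda x,y:(111+x/3.5,42+y/3.5)
uv,k,m=cent(p,(0,120,90),(8,255,255),(195,80,225,110));print(uv,k,[uv[0]*3.5-111*3.5,uv[1]*3.5-42*3.5])
L=np.array([ray(p,c,f(*q),31)[:2] for q in [(345,194),(360,211),(413,262)]])
r=ray(p,c,f(355,188),22);b=ray(p,c,f(420,141),22);w=ray(p,c,f(615,105),22)
for n,X in zip(['tip','t2','base','red','blue','white'],list(L)+[r,b,w]): d=X[:2]-A;print(n,X,np.hypot(*d).round(1),np.arctan2(d[1],d[0]).round(4))
E
```

```text
(np.float64(212.24242424242425), np.float64(94.75757575757575)) 66 [np.float64(354.3484848484849), np.float64(184.65151515151513)]
tip [458.7 319.9] 95.1 1.9657
t2 [460.8 313.6] 88.5 1.9712
base [469.3 293.5] 66.7 1.9714
red [460.8 321.3  22. ] 95.6 1.9398
blue [485.  326.2  22. ] 94.7 1.6798
white [543.7 312.9  22. ] 94.2 1.0311
```

```bash
python3 -c "
from plant import job
print(job.close_job())"
```

```text
the job is handed in; nothing more can be done
None
```

I slackened the clamp knob by about 1.25 rad, swung the head about +0.58 rad, and retightened the knob. I handed the job in at about 21 s with the gripper open and well clear. The hand-in gives no verdict.

- **Swing:** Once the knob was out, the head turned with only a few newtons on the wrist. I did not have to force it.
- **Pointer:** The last wrist picture, taken after tightening, shows the tip over the red stud. The measured offsets ranged from about 0 to 0.026 rad (0.3 to 2.5 mm), most likely about 1 mm towards the counter-clockwise side. The stud is 11 mm across.
- **Tightening torque:** The last two readings were 0.48 and 0.49 N m, with about 0.02 N m of noise. That is inside the 0.39–0.54 window but a little above 0.45.
- **Knob angle:** From the bar's angle in the pictures, the knob stands roughly 0.3 rad past first touch. First touch is only known to about 0.1 rad.

**Disagreements:**
- **Pad slip:** The pads gripped the knob's hub and slipped at about 0.40 N m while I was tightening. The last part was driven by the bar bearing on the pad edges, so the final angle comes from the pictures rather than the wrist angle.
- **Knob lift:** I had expected the knob to rise as it turned, but following that lift only built up a 21 N pull. I took it off and turned at a constant height.

I made no moves near the other things on the bench, but I did not measure their positions again at the end.

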